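Put the stray washer back in the washer jar

TASK

Two clear jars with loose knobbed lids stand on the little turntable; one holds black rubber washers, the other white couplings. Lift the lid off the jar of washers and set it down gently, knob up, flat in the ribbed tray, not dropping it; then put the stray washer lying on the bench into that jar. Keep the jar of couplings closed, leave the opened jar without its lid, and do not push the other things on the bench about.

Things in the scene. Friction and masses are not known exactly. Their poses are not given: they have to be found in the camera images.
- jar_1_mouth (a point): round clear plastic jar standing fast on the turntable's platter, 94 mm across outside, 88 mm inside, 80 mm high outside, 76 mm deep inside, its foot 30 mm above the bench; this point is the centre of its mouth, level with the rim, 110 mm above the bench. Jars 1 and 2 are identical, 110 mm apart centre to centre; their contents show through the walls and lids.
- jar_2_mouth (a point): round clear plastic jar standing fast on the turntable's platter, 94 mm across outside, 88 mm inside, 80 mm high outside, 76 mm deep inside, its foot 30 mm above the bench; this point is the centre of its mouth, level with the rim, 110 mm above the bench. Jars 1 and 2 are identical, 110 mm apart centre to centre; their contents show through the walls and lids.
- lid_1: loose clear plastic lid of jar 1 (both alike, 70 g): disc 100 mm across, 5 mm thick; under it a plug 82 mm across, 6 mm high, loose in the jar's mouth; on top, in the middle, a black cylindrical knob 22 mm across, 28 mm tall. Origin: centre of the plug's underside, z up; disc top at 11 mm, knob top at 39 mm. Seated, the origin is 6 mm below the rim; set down, it rests on the plug.
- lid_2: loose clear plastic lid of jar 2 (both alike, 70 g): disc 100 mm across, 5 mm thick; under it a plug 82 mm across, 6 mm high, loose in the jar's mouth; on top, in the middle, a black cylindrical knob 22 mm across, 28 mm tall. Origin: centre of the plug's underside, z up; disc top at 11 mm, knob top at 39 mm. Seated, the origin is 6 mm below the rim; set down, it rests on the plug.
- washer_pile: the six black rubber washers in one of the jars (either one), lying two by two in three layers, a heap 80 mm across and 30 mm high that moves as one piece; origin: centre of its underside, on the jar's inner floor
- coupling_pile: the three white pipe couplings standing in the other jar, a cluster 79 mm across and 45 mm high that moves as one piece; origin: centre of its underside, on the jar's inner floor
- washer: the stray black rubber washer lying flat on the bench: 40 mm outside, 20 mm hole, 10 mm thick, 15 g; origin: centre of its underside, z up
- tray_floor (a point): shallow ribbed grey plastic tray fixed to the bench, 160 mm square outside, 150 mm square inside, rim 14 mm above the bench, empty; this point is the centre of its inner floor, 6 mm above the bench, axes along its sides
- turntable_mid (a point): centre of the top of the grey turntable platter, 216 mm across, 30 mm above the bench, midway between the jars; it turns stiffly about the vertical, and stands on a ribbed grey organiser plate 225 mm square and 12 mm high
- valve: bystander: chrome angle valve standing on its 48 mm flange, 51 mm high; origin under the centre of the flange
- coupling: bystander: white plastic pipe coupling standing on the bench, 36 mm across, 45 mm high; origin: centre of its underside
- flush_button: bystander: black plastic flush button, 68 mm across, 24 mm high; origin: centre of its underside
- pipe_wrench: bystander: steel pipe wrench lying on the bench, 260 mm long, 20 mm high; origin near its middle, x towards the jaw
- tape_roll: bystander: white ring-shaped roll of sealing tape lying flat, 54 mm outside, 36 mm hole, 13 mm high; origin: centre of its underside
Things that resemble listed ones, but are neither listed nor needed, are in the scene too. What is meant by the washer is not purple, and is the smaller of those in its own colour.

How it is judged:
On the way:
1. the lid of the jar of washers lies released, flat and knob up, in the tray (((horizontal distance between washer_pile and jar_1_mouth below 0.03 m and (horizontal distance between lid_1 and tray_floor below 0.045 m and z of lid_1 in the frame of tray_floor between -0.003 and 0.003 m and angle between lid_1's own z axis and vertical below 0.06 rad and contact force between the fingers and lid_1 below 0.1 N and linear speed of lid_1 below 0.03 m/s)) or (horizontal distance between washer_pile and jar_2_mouth below 0.03 m and (horizontal distance between lid_2 and tray_floor below 0.045 m and z of lid_2 in the frame of tray_floor between -0.003 and 0.003 m and angle between lid_2's own z axis and vertical below 0.06 rad and contact force between the fingers and lid_2 below 0.1 N and linear speed of lid_2 below 0.03 m/s)))), for 0.2 s.
At the end, for the whole second after the job is handed in: The washer jar's lid lies knob up, flat (0.06 rad) on the tray floor (3 mm), within 45 mm of its centre; the stray washer is in that jar (within 36 mm of its axis, 20 to 80 mm below the rim); both released, at rest. The other lid sits level and seated on its jar, within 8 mm of centre (((horizontal distance between washer_pile and jar_1_mouth below 0.03 m and (horizontal distance between lid_1 and tray_floor below 0.045 m and z of lid_1 in the frame of tray_floor between -0.003 and 0.003 m and angle between lid_1's own z axis and vertical below 0.06 rad and contact force between the fingers and lid_1 below 0.1 N and linear speed of lid_1 below 0.03 m/s) and (horizontal distance between washer and jar_1_mouth below 0.036 m and z of washer in the frame of jar_1_mouth between -0.08 and -0.02 m) and (horizontal distance between lid_2 and jar_2_mouth below 0.008 m and z of lid_2 in the frame of jar_2_mouth below -0.003 m and angle between lid_2's own z axis and vertical below 0.06 rad)) or (horizontal distance between washer_pile and jar_2_mouth below 0.03 m and (horizontal distance between lid_2 and tray_floor below 0.045 m and z of lid_2 in the frame of tray_floor between -0.003 and 0.003 m and angle between lid_2's own z axis and vertical below 0.06 rad and contact force between the fingers and lid_2 below 0.1 N and linear speed of lid_2 below 0.03 m/s) and (horizontal distance between washer and jar_2_mouth below 0.036 m and z of washer in the frame of jar_2_mouth between -0.08 and -0.02 m) and (horizontal distance between lid_1 and jar_1_mouth below 0.008 m and z of lid_1 in the frame of jar_1_mouth below -0.003 m and angle between lid_1's own z axis and vertical below 0.06 rad))) and linear speed of washer below 0.03 m/s and contact force between the fingers and washer below 0.1 N); the robot touches nothing.
It fails at once if the lid of the jar of couplings is lifted or pushed off (raised 15 mm or shifted 25 mm from the jar's mouth) ((horizontal distance between coupling_pile and jar_1_mouth below 0.03 m and (z of lid_1 in the frame of jar_1_mouth above 0.009 m or horizontal distance between lid_1 and jar_1_mouth above 0.025 m)) or (horizontal distance between coupling_pile and jar_2_mouth below 0.03 m and (z of lid_2 in the frame of jar_2_mouth above 0.009 m or horizontal distance between lid_2 and jar_2_mouth above 0.025 m))).
It fails at once if a lid is dropped: it moves freely, out of the fingers, faster than 0.5 m/s (a fall of more than about 12 mm) ((contact force between the fingers and lid_1 below 0.05 N and linear speed of lid_1 above 0.5 m/s) or (contact force between the fingers and lid_2 below 0.05 N and linear speed of lid_2 above 0.5 m/s)).
It fails at once if a bystander (valve, standing coupling, flush button, pipe wrench or tape roll) is moved more than 30 mm (distance of any of valve, coupling, flush_button, pipe_wrench, tape_roll from where it was at the start of the episode above 0.03 m).
It also fails if it takes over 61 s, if anything falls off the work surface, if the arm or the gripper's body presses on something with over 40 N, if the wrist force passes 120 N, or if a joint passes its speed limit or range.

ROBOT

A 6-joint arm with a two-finger parallel gripper is mounted at the origin on the work surface. World frame = base frame: x ahead of the robot, y to its left, z up, the work surface at z = 0. Lengths are in m, angles in rad, forces in N, time in s.
With the tool pointing down it reaches from about 0.35 to 0.775 m from the base axis. Payload 7.3 kg.
Tool frame: the origin (TCP) lies at the very end of the fingers, on their centre line; the grasp point (between the pads) lies robot.pinch_z behind it (robot.pinch_z is the distance from the TCP to the grasp point, in m); y points along the fingers, z is the direction in which the jaws open and shut, and the axes are right-handed (so a half turn about y gives the same grasp; the last joint's range is limited). The gripper opens to 92 mm and grips with 3 to 60 N. Pads are 19 mm wide; open, the fingers measure 130 mm over their backs; the gripper's body (75 mm by 190 mm) begins 47 mm behind the grasp point.
Start: joints at [-1.443, 0.342, 1.524, -0, 1.275, -0.146], TCP at [0.142, -0.505, 0.227] pointing down, gripper open.
Joint ranges: [-2.53, 2.53], [-0.77, 2.02], [0.04, 2.7], [-1, 4.14], [0.28, 2.66], [-3.11, 3.11]. Speed limits (rad/s): [2.57, 2.57, 3.14, 3.14, 3.14, 3.14].

INTERFACE

Orientations are given as [roll, pitch, yaw] about the fixed x, y, z axes, in that order (R = Rz(yaw) Ry(pitch) Rx(roll)).
In Python, from cell import status, viewer, robot gives the robot as it stands. The module is installed in compiled form; this text tells all that it offers.
- The arm moves only by the shell command python3 -m pendant 'ROWS' [FORCE]. ROWS is JSON, a list that holds one entry, the list of rows, each a list of 7 numbers: the shift along the tool's x, y, z in cm, then the turn, a rotation vector about the tool's x, y, z in rad, then the finger opening in cm, from 0 to 9.18. A call has 1 to 20 rows; each row is the pose to reach, as a shift and turn from the pose commanded when the call began, along the tool's axes at that moment; what a row does not reach only later rows make up. A row lasts 1/10 s, in which the tool goes at most 50 mm and 8.59 degrees, less where a joint would pass 70% of its speed; a pose out of reach is approached as far as the arm can. A call with a gripper value outside its range is refused whole. The fingers move at their own pace and stop on an object; FORCE is the grip in N (left out, the last holds). Time passes only in rows, so rows that repeat a pose let the fingers close. It gives the time, the measured TCP pose, the force and the opening at its end, in the units of the state.
- status.observe(): the state, without advancing time (a new reading comes with each control period).
- viewer.read_camera(name): name is "scene" or "side" or "wrist"; returns a dict with "image" (384x512x3 uint8, red, green, blue), "range_z" (384x512 float32, m along the optical axis (not along the pixel's ray), 0 where there is no reading), "fx", "fy", "cx", "cy" (pixels), "camera_from_world" (4x4, takes a point from world to camera coordinates). Camera axes: x right, y up, looking along -z (the intrinsics and any distortion apply to the point x, -y, -z); pixel columns grow to the right and rows downward; lengths in m; the calibration is good to about 2 mm. The wrist camera is an equidistant fisheye: a pixel r from the principal point sees the ray r / f radians off the axis. A picture is of the moment at which its call begins.
- robot.hand_in(): hands the job in, once; it reports no verdict.
The state is a dict: "time": time; "qpos": joint angles; "qvel": joint speeds; "joint_efforts": joint torques, N m; "tool_pos": TCP position; "tool_rot": TCP orientation; "contact_force": force on the tool from outside, world axes, zero at the start; "torque": the same for the moment, N m; "opening": finger opening in m.
Only numpy, scipy, OpenCV 4.12 (cv2) and the standard library are available. Lean on these libraries where they do the work, as an engineer would, in place of code of your own. Each camera call takes 0.05 s, during which the arm holds its last target. There are 200 camera calls.

## Working session

There is one attempt and no reset: what is moved stays moved. The work goes in short steps, Python scripts to look and compute and a shell command to move; the robot and the scene stay as the last step left them, time stands still between calls to the robot, and variables do not carry over. Pictures are saved under pics/ and viewed, about 8 in all and at most 12, crops included, and the job is handed in when it is done.

```bash
mkdir -p pics; cat > h.py <<'E'
import numpy as np, cv2
from cell import status, viewer, robot
from scipy.spatial.transform import Rotation as R
def grab(n):
    c=viewer.read_camera(n); np.savez(f'{n}.npz',**c); return c
def load(n): return dict(np.load(f'{n}.npz'))
def ray(c,u,v):
    x,y=(u-c['cx'])/c['fx'],(v-c['cy'])/c['fy']
    return x,y
def px2w(c,u,v,z=None,fish=False):
    """pixel -> world; by depth, or intersect plane z"""
    x,y=ray(c,u,v)
    if fish:
        r=np.hypot(x,y); s=np.sin(r)/max(r,1e-9); d=np.array([x*s,-y*s,-np.cos(r)])
    else: d=np.array([x,-y,-1.])
    W=np.linalg.inv(c['camera_from_world']); o=W[:3,3]; dw=W[:3,:3]@d
    if z is None:
        k=c['range_z'][int(round(v)),int(round(u))]/-d[2]
    else: k=(z-o[2])/dw[2]
    return o+k*dw
def totool(dw):
    """world shift (m) -> tool axes cm"""
    s=status.observe(); return R.from_euler('xyz',s['tool_rot']).as_matrix().T@np.array(dw)*100
E
python3 - <<'E'
from h import *
s=status.observe(); print(s['time'],s['tool_pos'],s['tool_rot'],s['opening'],robot.pinch_z)
print(R.from_euler('xyz',s['tool_rot']).as_matrix().round(3))
a=grab('scene');b=grab('side')
for n,c in(('scene',a),('side',b)):
    cv2.imwrite(f'pics/{n}1.png',cv2.resize(c['image'][...,::-1],(800,600),interpolation=cv2.INTER_CUBIC)); print(np.linalg.inv(c['camera_from_world']).round(3))
E
```

```text
0.0 [ 0.1419161  -0.50502415  0.22604035] [-1.57235545e+00  2.02922911e-04 -2.86776710e+00] 0.09170364665326144 0.0188
[[-0.963 -0.     0.27 ]
 [-0.27   0.002 -0.963]
 [-0.    -1.    -0.002]]
[[ 0.228 -0.855  0.465  1.059]
 [ 0.974  0.199 -0.111 -0.107]
 [ 0.002  0.479  0.878  0.973]
 [ 0.     0.     0.     1.   ]]
[[-0.87   0.245 -0.427  0.124]
 [-0.492 -0.437  0.753  0.779]
 [-0.002  0.866  0.5    0.624]
 [ 0.     0.     0.     1.   ]]
```

View pics/scene1.png

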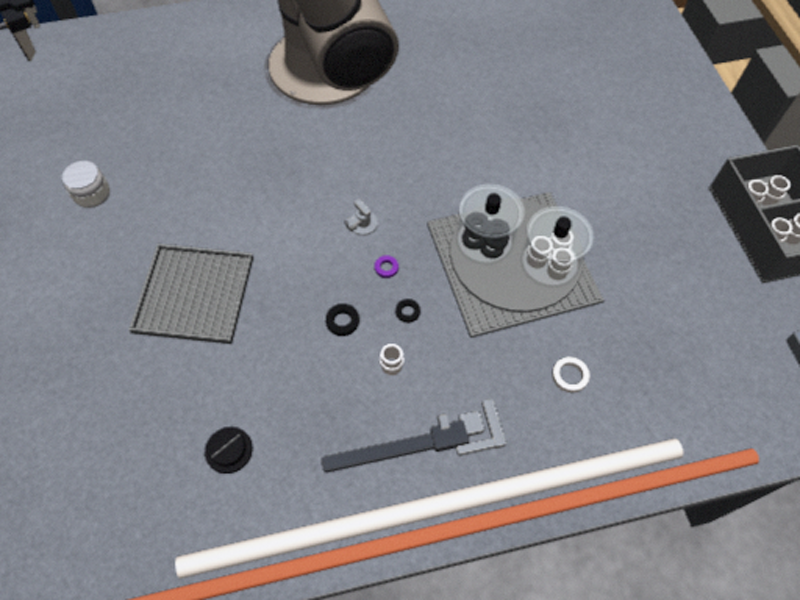

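View pics/side1.png

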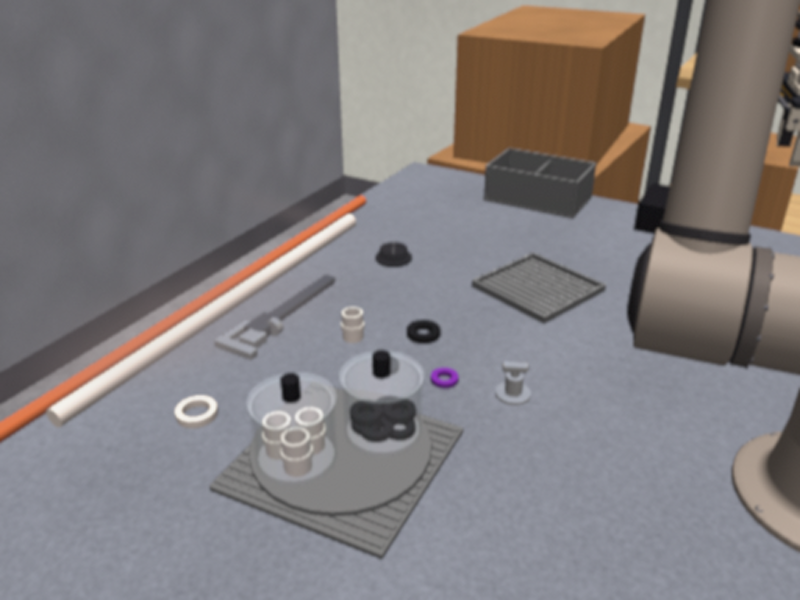

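The scene view (800x600) shows:
- **Jars:** the washer jar's knob is at (493,204) and the coupling jar's knob at (562,227).
- **Tray:** at (193,293).
- **Washer candidates:** black ring (408,311), larger black ring (342,320), purple ring (386,266). The one at (408,311) fits, being black and the smaller of the two.

Next I'll measure these and check the rings in a crop.

```bash
python3 - <<'E'
from h import *
a=load('scene');b=load('side');k=.64
for n,u,v,z in(('knobW',493,198,.143),('knobC',562,220,.143),('small',408,310,.01),('large',342,319,.01),('purple',386,266,.01),('trayc',193,293,.006),('t1',160,248,.014),('t2',252,255,.014),('t3',232,341,.014),('t4',133,332,.014),('valve',362,222,.01),('coup',391,350,.045)):
    print(n,px2w(a,u*k,v*k,z).round(3),px2w(a,u*k,v*k).round(3))
for n,u,v,z in(('knobW',381,355,.143),('knobC',290,379,.143)): print(n,px2w(b,u*k,v*k,z).round(3),px2w(b,u*k,v*k).round(3))
# black low pixels size of the rings
H,W=a['range_z'].shape
g=a['image'].max(2)
m=((g<60)).astype(np.uint8); n,l,st,ce=cv2.connectedComponentsWithStats(m)
for i in range(1,n):
    if st[i,4]>40: print(ce[i].round(1)/k, st[i,4], px2w(a,*ce[i],.01).round(4), px2w(a,st[i,0],ce[i][1],.005).round(3),px2w(a,st[i,0]+st[i,2],ce[i][1],.005).round(3))
c=a['image'][140:250,190:410,::-1]; cv2.imwrite('pics/crop1.png',cv2.resize(c,(800,400),interpolation=cv2.INTER_CUBIC))
E
```

```text
knobW [0.485 0.181 0.143] [0.484 0.181 0.142]
knobC [0.546 0.267 0.143] [0.548 0.266 0.146]
small [0.572 0.033 0.01 ] [0.567 0.034 0.   ]
large [ 0.564 -0.071  0.01 ] [ 0.56  -0.071  0.002]
purple [0.485 0.017 0.01 ] [ 0.477  0.019 -0.003]
trayc [ 0.462 -0.294  0.006] [ 0.461 -0.294  0.005]
t1 [ 0.369 -0.337  0.014] [ 0.362 -0.34   0.004]
t2 [ 0.417 -0.192  0.014] [ 0.412 -0.193  0.006]
t3 [ 0.565 -0.242  0.014] [ 0.558 -0.244  0.   ]
t4 [ 0.515 -0.389  0.014] [ 0.51  -0.391  0.005]
valve [ 0.391 -0.003  0.01 ] [ 0.397 -0.004  0.018]
coup [ 0.648 -0.012  0.045] [ 0.64  -0.011  0.027]
knobW [0.484 0.183 0.143] [0.484 0.182 0.142]
knobC [0.546 0.271 0.143] [0.544 0.273 0.145]
[41.5625  11.09375] 804 [-0.2701 -0.5334  0.01  ] [-0.296 -0.619  0.005] [-0.251 -0.425  0.005]
[340.9375  42.5   ] 2524 [-0.0416  0.0458  0.01  ] [-0.075 -0.072  0.005] [-0.021  0.159  0.005]
[742.8125   62.65625] 2439 [0.1906 0.7988 0.01  ] [0.159 0.689 0.005] [0.209 0.904 0.005]
[773.125   167.34375] 690 [0.4412 0.7308 0.01  ] [0.422 0.665 0.005] [0.449 0.782 0.005]
[751.40625 227.34375] 1582 [0.5503 0.633  0.0
[... 252 characters left out ...]
0.3222 0.01  ] [0.471 0.313 0.005] [0.477 0.339 0.005]
[484.84375 242.96875] 272 [0.4788 0.1869 0.01  ] [0.467 0.152 0.005] [0.485 0.228 0.005]
[407.34375 310.3125 ] 132 [0.5722 0.0315 0.01  ] [0.565 0.014 0.005] [0.574 0.052 0.005]
[341.71875 319.375  ] 264 [ 0.5644 -0.0718  0.01  ] [ 0.556 -0.095  0.005] [ 0.568 -0.045  0.005]
[182.1875 336.5625] 76 [ 0.5378 -0.3165  0.01  ] [ 0.517 -0.394  0.005] [ 0.553 -0.242  0.005]
[794.21875 346.09375] 67 [0.7667 0.5938 0.01  ] [0.763 0.587 0.005] [0.767 0.606 0.005]
[228.125   450.15625] 640 [ 0.7318 -0.2686  0.01  ] [ 0.722 -0.302  0.005] [ 0.738 -0.237  0.005]
[724.84375 504.375  ] 578 [0.9614 0.3831 0.01  ] [0.948 0.331 0.005] [0.982 0.474 0.005]
```

View pics/crop1.png

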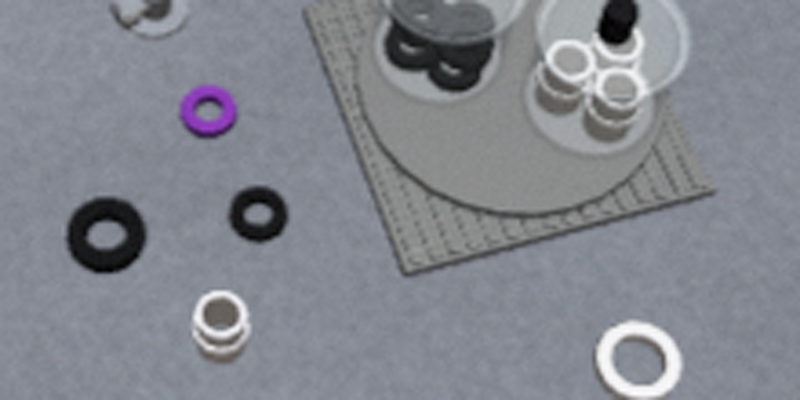

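The crop confirms it. The small black ring, at crop (258,213), is about 38 mm across; the other black ring is about 50 mm and the purple one is the wrong colour. The knob spacing of about 106–110 mm also agrees with the given size. I'll move above the washer jar by way of the tray side, keeping the same orientation.

```bash
python3 -m pendant '[[[-37.9,0,-21,0,0,0,6],[-37.9,0,-21,0,0,0,6],[-37.9,0,-21,0,0,0,6],[-37.9,0,-21,0,0,0,6],[-37.9,0,-21,0,0,0,6],[-37.9,0,-21,0,0,0,6],[-37.9,0,-21,0,0,0,6],[-37.9,0,-21,0,0,0,6],[-37.9,0,-21,0,0,0,6],[-51.5,0,-56.9,0,0,0,6],[-51.5,0,-56.9,0,0,0,6],[-51.5,0,-56.9,0,0,0,6],[-51.5,0,-56.9,0,0,0,6],[-51.5,0,-56.9,0,0,0,6],[-51.5,0,-56.9,0,0,0,6],[-51.5,0,-56.9,0,0,0,6],[-51.5,0,-56.9,0,0,0,6],[-51.5,0,-56.9,0,0,0,6],[-51.5,0,-56.9,0,0,0,6],[-51.5,0,-56.9,0,0,0,6]]]' 30
python3 -m pendant '[[[0,0,0,0,0,0,6],[0,0,0,0,0,0,6]]]'
python3 - <<'E'
from h import *
s=status.observe(); print(s['time'],s['tool_pos'],s['tool_rot'],s['opening'])
print(totool([.484-s['tool_pos'][0],.182-s['tool_pos'][1],0]))
c=grab('wrist'); print(c['fx'],c['fy'],c['cx'],c['cy']); print(np.linalg.inv(c['camera_from_world']).round(3))
cv2.imwrite('pics/w1.png',cv2.resize(c['image'][...,::-1],(800,600),interpolation=cv2.INTER_CUBIC))
E
```

```text
time: 2.1
tool_pos: [0.4838, 0.1807, 0.2264]
tool_rot: [-1.57, -0.001, -2.868]
contact_force: [0.2, 0.4, 0.1]
opening: 0.0602
time: 2.3
tool_pos: [0.4841, 0.1805, 0.2268]
tool_rot: [-1.571, 0.0, -2.87]
contact_force: [-0.8, 0.2, 0.2]
opening: 0.0601
2.3 [0.48409022 0.1805394  0.22677124] [-1.57061809e+00  3.36324921e-05 -2.86958601e+00] 0.06011632527014492
[-3.05508517e-02 -2.44811727e-05 -1.43114120e-01]
297.3186396354542 297.3186396354542 256.1557203141682 187.1406496539615
[[ 0.27   0.926  0.263  0.555]
 [-0.963  0.26   0.073  0.199]
 [-0.001 -0.273  0.962  0.385]
 [ 0.     0.     0.     1.   ]]
```

View pics/w1.png

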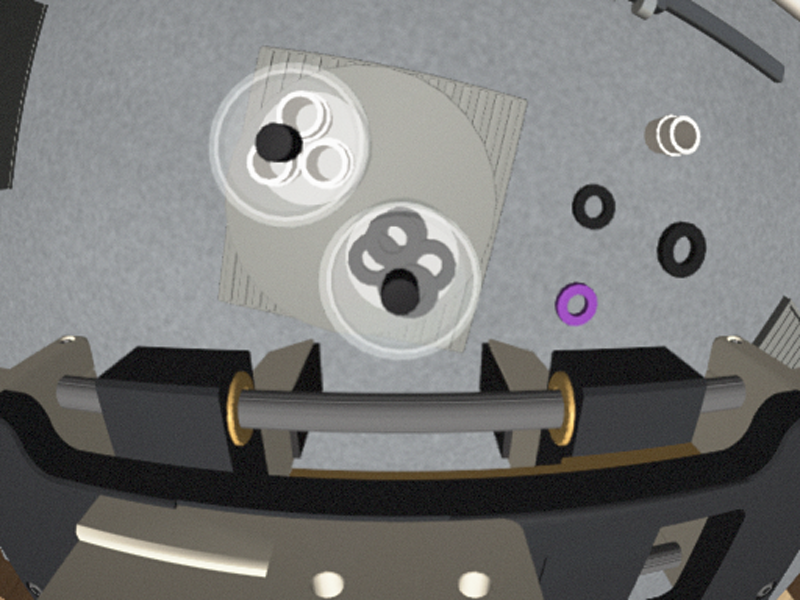

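The washer jar, with dark rings showing through it, is at (400,280). Its knob top is at about (400,297) and the knob base at about (401,280). The coupling jar is at (290,143) and the stray washer at (594,206). I'll cross-check the positions.

```bash
python3 - <<'E'
from h import *
c=load('wrist');k=.64
for n,u,v,z in(('knobW',400,295,.143),('knobmid',400,291,.129),('knobC',278,141,.129),('lidW',400,280,.113),('small',594,206,.01),('large',682,249,.01)):
    print(n,px2w(c,u*k,v*k,z,True).round(4))
E
```

```text
knobW [0.4879 0.1806 0.143 ]
knobmid [0.4862 0.1802 0.129 ]
knobC [0.5511 0.2685 0.129 ]
lidW [0.4886 0.1808 0.113 ]
small [0.5714 0.0323 0.01  ]
large [ 0.5646 -0.071   0.01  ]
```

The views agree within 3 mm, so I'll descend to TCP z≈0.121 and close.

```bash
python3 -m pendant '[[[-0.2,2.5,0,0,0,0,6],[-0.2,5,0,0,0,0,6],[-0.2,7.5,0,0,0,0,6],[-0.2,9,0,0,0,0,6],[-0.2,10,0,0,0,0,6],[-0.2,10.5,0,0,0,0,6],[-0.2,10.5,0,0,0,0,6],[-0.2,10.5,0,0,0,0,1.5],[-0.2,10.5,0,0,0,0,1.5],[-0.2,10.5,0,0,0,0,1.5],[-0.2,10.5,0,0,0,0,1.5],[-0.2,10.5,0,0,0,0,1.5],[-0.2,10.5,0,0,0,0,1.5],[-0.2,10.5,0,0,0,0,1.5],[-0.2,10.5,0,0,0,0,1.5],[-0.2,10.5,0,0,0,0,1.5],[-0.2,10.5,0,0,0,0,1.5]]]' 25
```

```text
time: 4.05
tool_pos: [0.4859, 0.1821, 0.1218]
tool_rot: [-1.571, 0.0, -2.868]
contact_force: [-0.8, -0.8, 3.0]
opening: 0.0212
```

```bash
python3 -m pendant '[[[0,-0.5,0,0,0,0,1.5],[0,-1,0,0,0,0,1.5],[0,-2,0,0,0,0,1.5],[0,-3,0,0,0,0,1.5],[0,-5,0,0,0,0,1.5],[0,-7,0,0,0,0,1.5],[0,-9,0,0,0,0,1.5],[0,-10,0,0,0,0,1.5],[0,-10,0,0,0,0,1.5],[0,-10,0,0,0,0,1.5]]]'
python3 - <<'E'
from h import *
a=grab('scene');b=grab('side')
cv2.imwrite('pics/lift.png',np.hstack([cv2.resize(a['image'][60:260,200:420,::-1],(400,364)),cv2.resize(b['image'][100:330,130:350,::-1],(380,364))]))
s=status.observe(); p=s['tool_pos']; print(p,totool([.466-p[0],-.291-p[1],0]),totool([.47-p[0],-.05-p[1],0]))
E
```

```text
time: 5.05
tool_pos: [0.4856, 0.1821, 0.2213]
tool_rot: [-1.571, -0.001, -2.868]
contact_force: [0.7, -0.8, -0.3]
opening: 0.021
[0.48531277 0.18199866 0.22064807] [1.46494444e+01 2.88471770e-02 4.50155542e+01] [7.74758710e+00 1.52991184e-02 2.19215250e+01]
```

View pics/lift.png

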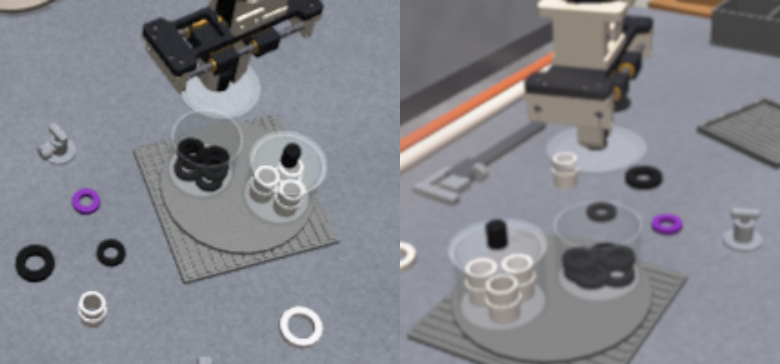

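The lid hangs level from the fingers at (220,88) in the left half, and the washer jar stands open with the coupling jar still closed. Next I'll carry the lid over the tray.

```bash
python3 -m pendant '[[[1.3,0,4,0,0,0,1.5],[2.6,0,8,0,0,0,1.5],[3.9,0,12,0,0,0,1.5],[5.2,0,16,0,0,0,1.5],[6.5,0,20,0,0,0,1.5],[7.8,0,24,0,0,0,1.5],[9.1,0,28,0,0,0,1.5],[10.4,0,32,0,0,0,1.5],[11.7,0,36,0,0,0,1.5],[13,0,40,0,0,0,1.5],[14,0,43,0,0,0,1.5],[14.6,0,45,0,0,0,1.5],[14.6,0,45,0,0,0,1.5],[14.6,0,45,0,0,0,1.5],[14.6,4,45,0,0,0,1.5],[14.6,8,45,0,0,0,1.5],[14.6,12,45,0,0,0,1.5],[14.6,15,45,0,0,0,1.5],[14.6,15,45,0,0,0,1.5],[14.6,15,45,0,0,0,1.5]]]'
python3 - <<'E'
from h import *
a=grab('scene')
cv2.imwrite('pics/tray.png',cv2.resize(a['image'][130:250,60:220,::-1],(640,480)))
print(status.observe()['tool_pos'])
E
```

```text
time: 7.15
tool_pos: [0.4674, -0.2897, 0.0722]
tool_rot: [-1.571, -0.0, -2.867]
contact_force: [0.3, -0.0, 0.2]
opening: 0.0214
[ 0.46796691 -0.29047861  0.07326653]
```

View pics/tray.png

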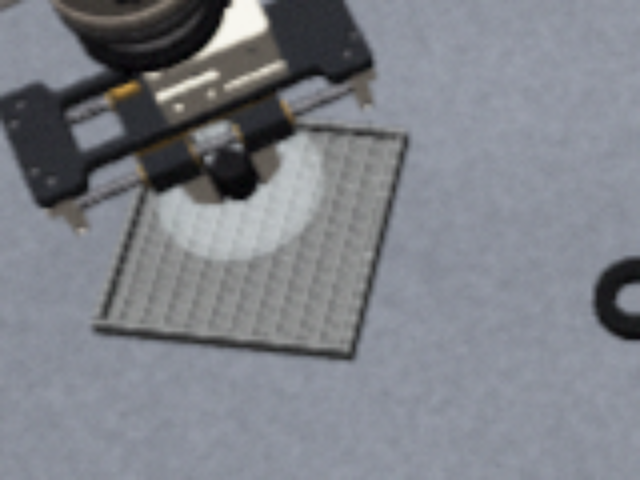

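The lid is level over the tray, still about 50 mm up. Now I'll lower it slowly and watch the force.

```bash
python3 -m pendant '[[[0,1.5,0,0,0,0,1.5],[0,3,0,0,0,0,1.5],[0,4,0,0,0,0,1.5],[0,4.4,0,0,0,0,1.5],[0,4.6,0,0,0,0,1.5],[0,4.6,0,0,0,0,1.5],[0,4.6,0,0,0,0,1.5]]]'
python3 -m pendant '[[[0,0.1,0,0,0,0,1.5],[0,0.2,0,0,0,0,1.5],[0,0.2,0,0,0,0,1.5],[0,0.2,0,0,0,0,1.5]]]'
```

```text
time: 7.9
tool_pos: [0.4673, -0.2909, 0.0264]
tool_rot: [-1.57, 0.001, -2.868]
contact_force: [0.0, 0.2, -1.5]
opening: 0.0214
time: 8.3
tool_pos: [0.4671, -0.2907, 0.0239]
tool_rot: [-1.57, 0.0, -2.868]
contact_force: [1.2, -0.8, 0.7]
opening: 0.0214
```

```bash
python3 -m pendant '[[[0,0.05,0,0,0,0,1.5],[0,0.1,0,0,0,0,1.5],[0,0.1,0,0,0,0,1.5],[0,0.1,0,0,0,0,1.5]]]'
```

```text
time: 8.7
tool_pos: [0.4671, -0.2907, 0.0238]
tool_rot: [-1.57, 0.0, -2.868]
contact_force: [-2.8, 0.3, 8.9]
opening: 0.0212
```

Contact at 9 N, so the lid is on the floor. I'll release it and rise.

```bash
python3 -m pendant '[[[0,0,0,0,0,0,2.6],[0,0,0,0,0,0,3.5],[0,0,0,0,0,0,6],[0,0,0,0,0,0,6],[0,0,0,0,0,0,6],[0,0,0,0,0,0,6],[0,-2,0,0,0,0,6],[0,-5,0,0,0,0,6],[0,-9,0,0,0,0,6],[0,-13,0,0,0,0,6],[0,-14,0,0,0,0,6],[0,-14,0,0,0,0,6]]]'
python3 -m pendant '[[[-3,0,-4,0,0,0,6],[-6,0,-8,0,0,0,6],[-9,0,-12,0,0,0,6],[-12,0,-16,0,0,0,6],[-14,0,-20,0,0,0,6],[-16,0,-24,0,0,0,6],[-18.8,0,-28.3,0,0,0,6],[-18.8,0,-28.3,0,0,0,6],[-18.8,0,-28.3,0,0,0,6],[-18.8,0,-28.3,0,0,0,6]]]'
python3 - <<'E'
from h import *
a=grab('scene');c=grab('wrist')
p=status.observe()['tool_pos'];print(p)
cv2.imwrite('pics/both.png',np.hstack([cv2.resize(a['image'][130:250,60:220,::-1],(320,300)),cv2.resize(c['image'][...,::-1],(480,300))]))
g=c['image'].max(2); g[240:]=255
n,l,st,ce=cv2.connectedComponentsWithStats((g<70).astype(np.uint8))
for i in range(1,n):
    if st[i,4]>150: print(ce[i].round(1),st[i],px2w(c,*ce[i],.008,True).round(4))
# lid in tray: depth in scene of knob
for u in range(85,130):
  for v in range(160,210):
    w=px2w(a,u,v)
    if a['image'][v,u].max()<55 and w[2]>.035: print('knob',u,v,w.round(3)); break
E
```

```text
time: 9.9
tool_pos: [0.4677, -0.2912, 0.1644]
tool_rot: [-1.567, 0.002, -2.868]
contact_force: [-0.5, 0.3, -0.7]
opening: 0.0598
time: 10.9
tool_pos: [0.5707, 0.0318, 0.1613]
tool_rot: [-1.571, -0.003, -2.868]
contact_force: [0.5, 0.0, 0.3]
opening: 0.06
[0.57101021 0.03116783 0.16206745]
[382.5  24.3] [323   0 120  55 287] [ 0.7734 -0.057   0.008 ]
[498.1 124.5] [ 483  101   29   48 1128] [ 0.7282 -0.2619  0.008 ]
[  3.8 158.8] [  0 148  10  23 188] [0.5001 0.3811 0.008 ]
[256.  172.9] [239 155  35  36 726] [0.5719 0.0308 0.008 ]
[341.5 202.5] [ 319  181   45   45 1197] [ 0.5654 -0.072   0.008 ]
[107.7 218.1] [  66  183   96   57 3030] [0.4686 0.1922 0.008 ]
[199.5 231.6] [192 220  14  20 174] [0.4871 0.0752 0.008 ]
[312.7 231.6] [308 220  14  20 175] [ 0.5227 -0.0513  0.008 ]
[397.  231.5] [ 351  222  101   18 1439] [ 0.5488 -0.1581  0.008 ]
knob 118 181 [ 0.465 -0.298  0.045]
knob 119 179 [ 0.459 -0.295  0.044]
knob 120 179 [ 0.459 -0.293  0.043]
knob 121 178 [ 0.457 -0.29   0.043]
knob 122 178 [ 0.459 -0.288  0.045]
knob 123 178 [ 0.46  -0.285  0.046]
knob 124 179 [ 0.463 -0.283  0.045]
knob 125 180 [ 0.466 -0.281  0.045]
knob 126 181 [ 0.466 -0.28   0.041]
```

View pics/both.png

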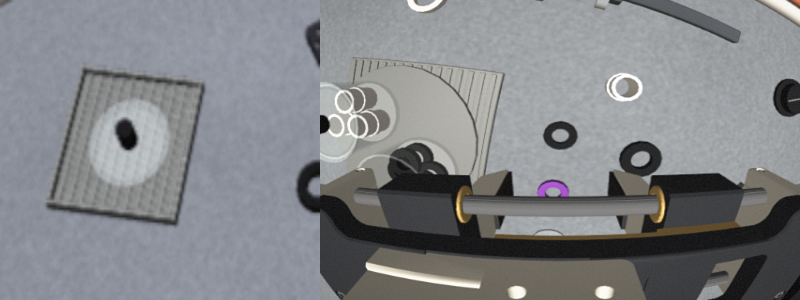

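The lid lies flat and central in the tray, at (128,135) in the left half, with its knob top at z≈0.045 as expected. The washer is directly below the gripper at (0.572, 0.031), so I'll descend and grip it.

```bash
python3 -m pendant '[[[-0.1,4,0,0,0,0,6],[-0.1,8,0,0,0,0,6],[-0.1,11,0,0,0,0,6],[-0.1,13.5,0,0,0,0,6],[-0.1,14.8,0,0,0,0,6],[-0.1,15.4,0,0,0,0,6],[-0.1,15.8,0,0,0,0,6],[-0.1,15.8,0,0,0,0,6],[-0.1,15.8,0,0,0,0,6],[-0.1,15.8,0,0,0,0,3],[-0.1,15.8,0,0,0,0,3],[-0.1,15.8,0,0,0,0,3],[-0.1,15.8,0,0,0,0,3],[-0.1,15.8,0,0,0,0,3],[-0.1,15.8,0,0,0,0,3],[-0.1,15.8,0,0,0,0,3]]]' 20
```

```text
time: 12.6
tool_pos: [0.5726, 0.033, 0.005]
tool_rot: [-1.571, 0.001, -2.868]
contact_force: [-0.7, -0.5, 5.6]
opening: 0.0386
```

```bash
python3 -m pendant '[[[0,-2,0,0,0,0,3],[0,-5,0,0,0,0,3],[0,-9,0,0,0,0,3],[0,-13,0,0,0,0,3],[0,-17,0,0,0,0,3],[0,-18,0,0,0,0,3],[1.1,-18,-4,0,0,0,3],[2.2,-18,-8,0,0,0,3],[3.3,-18,-12,0,0,0,3],[4.3,-18,-16.6,0,0,0,3],[4.3,-18,-16.6,0,0,0,3],[4.3,-18,-16.6,0,0,0,3],[4.3,-18,-16.6,0,0,0,3]]]'
python3 - <<'E'
from h import *
a=grab('scene');b=grab('side');c=grab('wrist')
cv2.imwrite('pics/overjar.png',np.hstack([cv2.resize(a['image'][60:240,220:420,::-1],(400,360)),cv2.resize(b['image'][130:330,130:350,::-1],(396,360))]))
cv2.imwrite('pics/overjarw.png',c['image'][...,::-1])
E
```

```text
time: 13.9
tool_pos: [0.4865, 0.1804, 0.1841]
tool_rot: [-1.57, -0.001, -2.868]
contact_force: [0.3, 0.4, -0.3]
opening: 0.0389
```

View pics/overjar.png

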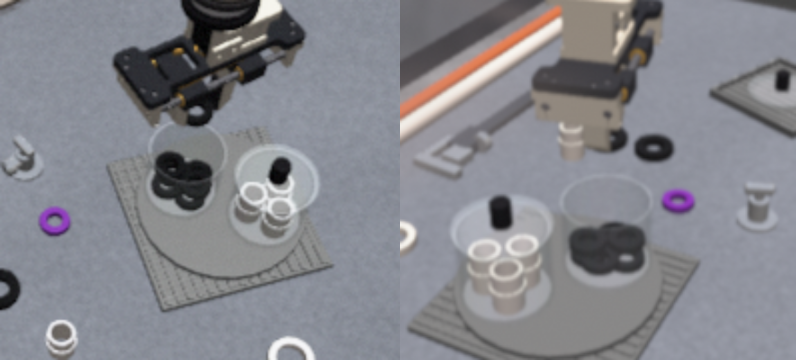

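The fingers hold the washer above the open jar, with the ring at (200,112) in the left half. I'll lower to just above the rim and release.

```bash
python3 -m pendant '[[[0,2,0,0,0,0,3],[0,4.5,0,0,0,0,3],[0,6,0,0,0,0,3],[0,6.7,0,0,0,0,3],[0,6.7,0,0,0,0,3],[0,6.7,0,0,0,0,3],[0,6.7,0,0,0,0,5.5],[0,6.7,0,0,0,0,5.5],[0,6.7,0,0,0,0,5.5],[0,6.7,0,0,0,0,5.5],[0,6.7,0,0,0,0,5.5],[0,6.7,0,0,0,0,5.5],[0,4,0,0,0,0,5.5],[0,0,0,0,0,0,5.5],[0,-4,0,0,0,0,5.5],[0,-6,0,0,0,0,5.5],[0,-6,0,0,0,0,5.5],[0,-6,0,0,0,0,5.5],[0,-6,0,0,0,0,5.5],[0,-6,0,0,0,0,5.5]]]'
python3 - <<'E'
from h import *
a=grab('scene');b=grab('side')
cv2.imwrite('pics/end.png',np.hstack([cv2.resize(a['image'][90:240,60:400,::-1],(450,200)),cv2.resize(b['image'][200:330,130:350,::-1],(338,200))]))
cv2.imwrite('pics/end.png',np.vstack([cv2.resize(a['image'][80:260,60:400,::-1],(567,300)),cv2.resize(b['image'][190:320,130:376,::-1],(567,300))]))
for n,x in(('W',a),('C',a)):
  pass
w=np.array([px2w(b,u,v) for v in range(200,330) for u in range(130,330) if b['image'][v,u].max()<60])
k=w[np.hypot(w[:,0]-.486,w[:,1]-.181)<.05]; print('dark in W jar: n,mean,max z',len(k),k.mean(0).round(3),k[:,2].max().round(3))
k=w[(w[:,2]>.12)]; print('knob C',k.mean(0).round(3),k[:,2].max())
E
```

```text
time: 16.05
tool_pos: [0.4855, 0.181, 0.2433]
tool_rot: [-1.571, -0.003, -2.868]
contact_force: [-1.2, 0.4, 0.1]
opening: 0.0551
dark in W jar: n,mean,max z 462 [0.468 0.214 0.08 ] 0.113
knob C [0.534 0.287 0.147] 0.6237231913150746
```

View pics/end.png

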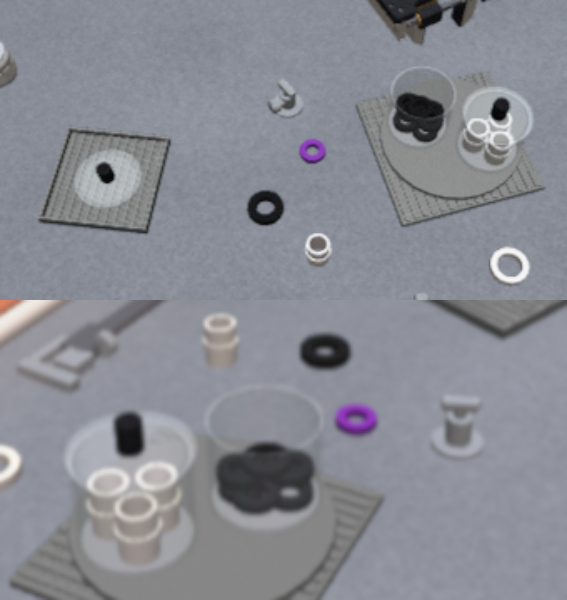

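The washer lies on the heap inside the open jar. The other jar is closed, the lid is flat in the tray, and the bystanders haven't moved.

```bash
python3 -c "
from cell import robot
print(robot.hand_in())"
```

```text
the job is handed in; nothing more can be done
None
```

The job is done and handed in at about 16 s of robot time. The lid of the washer jar lies in the tray, and the stray washer (the smaller black ring) is in that jar.

- **Lid:** I lowered it until the tray floor pushed back with about 9 N, then released it. Afterwards it looked flat, knob up and near the tray's centre. Its knob top measured about 45 mm above the bench, as expected.
- **Washer:** I dropped it from just above the rim. The last pictures show it on the heap inside the jar; I judged this by eye.
- **Everything else:** the coupling jar still had its lid on and the bystanders in view looked unmoved, also judged by eye. The gripper was clear and touching nothing.

My last depth check on the coupling jar's knob and the dark pixels in the washer jar was no use. It picked up gripper and other dark pixels, with heights up to 0.62 m, so I disregarded it. No other check disagreed.

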